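# Close the four coffee-corner canisters, each with its own lid

## Robot

A 6-joint arm with a two-finger parallel gripper is mounted at the origin on a cart in front of the work surface, level with it; the furniture and walls round the work are solid. World frame = base frame: x ahead of the robot, y to its left, z up, the work surface at z = 0. Lengths are in mm, angles in rad, forces in N, time in s.
With the tool pointing down it reaches from about 325 to 850 mm from the base axis. Payload 15.5 kg.
Tool frame: the origin (TCP) lies midway between the tips of the shut fingers; the grasp point (between the pads) lies 19 mm behind it; z points along the fingers, y is the line along which they close (so a half turn about z gives the same grasp; the last joint's range is limited). The gripper opens to 91 mm and grips with 3 to 60 N. Pads are 32 mm wide; open, the fingers measure 118 mm over their backs; the gripper's body (76 mm by 178 mm) begins 60 mm behind the grasp point.
Start: joints at [-1.248, 0.494, 1.345, -0, 1.302, -0.096], TCP at [253.595, -571.241, 213.915] pointing down, gripper open.
Joint ranges: [-2.91, 2.91], [-0.82, 2.16], [0.22, 2.67], [-1.22, 4.37], [0.12, 2.79], [-3.08, 3.08]. Speed limits (rad/s): [1.89, 1.89, 2.57, 3.01, 3.01, 3.01].

## Interface

Orientations are given as a rotation vector (axis times angle).
In Python, from station import sensors, vision, close_job gives the robot as it stands. The module is installed in compiled form; this text tells all that it offers.
- The arm moves only by the tool arm_command, never from a script. Its argument "motion" is a list of rows, each a list of 7 numbers: the closure, from -1 (fully open) to 1 (shut), so that 0 is half open, then the shift along the world's x, y, z in mm, then the turn, a rotation vector about the world's x, y, z in rad. In form: [[gripper, x, y, z, ax, ay, az], ...]. A call has 1 to 20 rows; each row is the pose to reach, as a shift and turn from the pose commanded when the call began; what a row does not reach only later rows make up. A row lasts 1/10 s, in which the tool goes at most 50 mm and 8.59 degrees, less where a joint would pass 70% of its speed; a pose out of reach is approached as far as the arm can. A call with a gripper value outside its range is refused whole. The fingers move at their own pace and stop on an object; "grip_force" is the grip in N (left out, the last holds). Time passes only in rows, so rows that repeat a pose let the fingers close. It gives the time, the measured TCP pose, the force, the opening and the grip force at its end, in the units of the state.
- sensors.get_obs(): the state, without advancing time (a new reading comes with each control period).
- vision.capture(name): name is "scene" or "top" or "wrist"; returns a dict with "color" (420x560x3 uint8, blue, green, red), "fx", "fy", "cx", "cy" (pixels), "k1" (the pictures are not rectified: a ray, as slopes to the right and down, at radius r is drawn at 1 + k1 r^2 times it, then the intrinsics apply), "eye" and "attitude" of the camera in the world; the wrist camera has in their place "hand_eye" (4x4, takes a point from camera to tool coordinates, whose origin is the TCP and whose axes are the flange's). Camera axes: x right, y down, z forward; pixel columns grow to the right and rows downward; lengths in mm; the calibration is good to about 2 mm. A picture is of the moment at which its call begins: read the wrist's pose just before it. There is no depth.
- close_job(): hands the job in; it is judged then, once.
Trained networks look in a picture, given as the dict that the camera call returned (one of the last four; its "shot" number tells which), for a name from the list of things; names that differ only in an ending like _2 or _b are one class to them, and where a whole thing is asked for, a point or a joint stands for the part that bears it (a point fixed in the world has none). Each returns a list of dicts, best first, with "p" (0 to 1); they miss things now and then, are a little off and sometimes report something else, mostly with a low value. They report only what shows in the picture. A call takes as long as a camera call.
- vision.search_frame(picture, label): "rect" ([left, top, right, bottom] as shares, 0 to 1, of the picture: columns of its width, rows of its height, round what is visible of it).
The state is a dict: "t": time; "joints": joint angles; "joint_velocities": joint speeds; "tau": joint torques, N m; "tcp_pos": TCP position; "orientation": TCP orientation; "force": force on the tool from outside, world axes, zero at the start; "moment": the same for the moment, N m; "opening": finger opening in mm; "finger_force": force on a finger pad.
Only numpy, scipy, OpenCV 4.12 (cv2) and the standard library are available. Lean on these libraries where they do the work, as an engineer would, in place of code of your own. Each camera call takes 0.05 s, during which the arm holds its last target. There are 200 camera calls.

## Task

The coffee break is over: close the four stoneware canisters. Put on each canister the wooden lid that matches its shape and size, plug down in the mouth so that the lid lies level on the rim all round. Set each lid down rather than dropping it, leave the canisters standing where they are, and do not knock any of them over.

Things in the scene. Friction and masses are not known exactly. Their poses are not given: they have to be found in the camera images.
- large_round_canister: grey-blue stoneware canister without its lid, round, 104 mm across outside, 84 mm high, wall 5 mm, upright and open at the top (it holds two coffee pods); loose, about 0.7 kg. Origin: centre of its underside; z up; the rim is at z = 84 mm. Its lid is the one of the same outline.
- large_round_lid: wooden lid, round, 104 mm across, right way up, ~0.09 kg. From below: plug 12 mm high, tapered (gap to the mouth 8 mm at its bottom, 2.5 mm at its top); 7 mm plate, outline as its canister; central square knob 24x24 mm, 28 mm high, sides along x, y. Origin: centre of underside; plate top z = 19 mm, knob top 47. Closed: origin 72 mm above the canister's. Fits at any yaw.
- small_round_canister: grey-blue stoneware canister without its lid, round, 78 mm across outside, 66 mm high, wall 5 mm, upright and open at the top (it holds sugar lumps); loose, about 0.7 kg. Origin: centre of its underside; z up; the rim is at z = 66 mm. Its lid is the one of the same outline.
- small_round_lid: wooden lid, round, 78 mm across, right way up, ~0.09 kg. From below: plug 12 mm high, tapered (gap to the mouth 8 mm at its bottom, 2.5 mm at its top); 7 mm plate, outline as its canister; central square knob 24x24 mm, 28 mm high, sides along x, y. Origin: centre of underside; plate top z = 19 mm, knob top 47. Closed: origin 54 mm above the canister's. Fits at any yaw.
- square_canister: grey-blue stoneware canister without its lid, rounded square, 88 by 88 mm outside, 74 mm high, wall 5 mm, upright and open at the top (it holds biscuits); loose, about 0.7 kg. Origin: centre of its underside; z up; the rim is at z = 74 mm. Its lid is the one of the same outline.
- square_lid: wooden lid, rounded square, 88 by 88 mm, right way up, ~0.09 kg. From below: plug 12 mm high, tapered (gap to the mouth 8 mm at its bottom, 2.5 mm at its top); 7 mm plate, outline as its canister; central square knob 24x24 mm, 28 mm high, sides along x, y. Origin: centre of underside; plate top z = 19 mm, knob top 47. Closed: origin 62 mm above the canister's. Fits in any quarter turn.
- oblong_canister: grey-blue stoneware canister without its lid, rounded oblong, 70 mm in x by 116 mm in y outside, 58 mm high, wall 5 mm, upright and open at the top (it holds a row of tea bags); loose, about 0.7 kg. Origin: centre of its underside; z up; the rim is at z = 58 mm. Its lid is the one of the same outline.
- oblong_lid: wooden lid, rounded oblong, 70 mm in x by 116 mm in y, right way up, ~0.09 kg. From below: plug 12 mm high, tapered (gap to the mouth 8 mm at its bottom, 2.5 mm at its top); 7 mm plate, outline as its canister; central square knob 24x24 mm, 28 mm high, sides along x, y. Origin: centre of underside; plate top z = 19 mm, knob top 47. Closed: origin 46 mm above the canister's. Fits either way round.

How it is judged:
By the outcome, as a careful person would: the job done as asked, in the order asked, and still so for the second after the job is handed in, with the robot touching nothing.
It also fails if it takes over 128 s, if anything falls off the work surface, if the arm or the gripper's body presses on something with over 40 N, if the wrist force passes 120 N, or if a joint passes its speed limit or range.

## Working session

There is one attempt and no reset: what is moved stays moved. The work goes in short steps, Python scripts to look and compute and a tool call to move; the robot and the scene stay as the last step left them, time stands still between calls to the robot, and variables do not carry over. Pictures are saved under pics/ and viewed, at most 14 in all, crops included, and the job is handed in when it is done.

Besides the shell and the picture viewer there is one more tool, called after "Request:" by a JSON object that holds its "method" and its "body", one argument or row to a line. arm_command: Moves the arm, as the interface text tells. Its arguments: {"type":"object","properties":{"motion":{"type":"array"},"grip_force":{"type":"number"}},"required":["motion"]}

```bash
mkdir -p pics
python3 - <<'E'
from station import sensors, vision
import cv2, numpy as np
o=sensors.get_obs(); print({k:np.round(v,3).tolist() for k,v in o.items()})
names=[s+e for s in("large_round","small_round","square","oblong") for e in("_canister","_lid")]
for c in("top","scene"):
    p=vision.capture(c); cv2.imwrite(f"pics/{c}0.png",p["color"])
    print({k:(np.round(v,4).tolist() if k not in("color",) else 0) for k,v in p.items() if k!="color"})
    for n in names:
        print(n,[(round(d["p"],2),np.round(np.array(d["rect"])*[560,420,560,420],0).tolist()) for d in vision.search_frame(p,n)[:3]])
E
```

```text
{'t': 0.0, 'joints': [-1.248, 0.494, 1.346, 0.0, 1.302, -0.095], 'joint_velocities': [0.001, 0.001, 0.0, 0.0, 0.001, 0.001], 'tau': [-0.005, -87.882, -38.186, 0.07, 0.053, -0.0], 'tcp_pos': [253.483, -570.892, 213.353], 'orientation': [-3.072, -0.651, 0.0], 'force': [0.608, -0.19, -0.187], 'moment': [-0.005, 0.021, -0.005], 'finger_force': 0.0, 'opening': 91.13}
{'fx': 476.2812, 'fy': 476.2812, 'cx': 279.5893, 'cy': 212.3601, 'k1': -0.161, 'eye': [395.2115, 1.5963, 1278.6634], 'attitude': [-2.1871, 2.1846, -0.0855], 'shot': 1}
large_round_canister [(0.66, [315.0, 173.0, 363.0, 214.0])]
large_round_lid [(0.93, [280.0, 214.0, 321.0, 251.0])]
small_round_canister [(0.64, [354.0, 221.0, 387.0, 250.0])]
small_round_lid [(0.88, [198.0, 218.0, 224.0, 257.0])]
square_canister [(0.73, [236.0, 168.0, 275.0, 210.0]), (0.4, [123.0, 217.0, 163.0, 258.0])]
square_lid [(0.94, [122.0, 216.0, 167.0, 257.0]), (0.23, [281.0, 211.0, 320.0, 251.0])]
oblong_canister [(0.85, [154.0, 172.0, 209.0, 216.0])]
oblong_lid [(0.62, [386.0, 176.0, 431.0, 217.0])]
{'fx': 450.2245, 'fy': 450.2245, 'cx': 275.734, 'cy': 209.7703, 'k1': -0.1344, 'eye': [-173.7355, 535.6565, 858.7514], 'attitude': [-1.1069, 2.3506, -1.0004], 'shot': 2}
large_round_canister [(0.67, [290.0, 157.0, 330.0, 203.0])]
large_round_lid [(0.91, [292.0, 205.0, 314.0, 232.0])]
small_round_canister [(0.72, [289.0, 156.0, 335.0, 203.0]), (0.19, [340.0, 157.0, 348.0, 165.0])]
small_round_lid [(0.66, [224.0, 257.0, 255.0, 284.0])]
square_canister [(0.59, [229.0, 192.0, 272.0, 240.0])]
square_lid [(0.9, [152.0, 290.0, 195.0, 329.0])]
oblong_canister [(0.79, [164.0, 228.0, 212.0, 276.0])]
oblong_lid []
```

Run:
```python
import cv2
a=cv2.imread("pics/top0.png")[150:280,100:460]
cv2.imwrite("pics/top0c.png",cv2.resize(a,(792,286),interpolation=cv2.INTER_CUBIC))
```

```text
(no output)
```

View pics/top0.png

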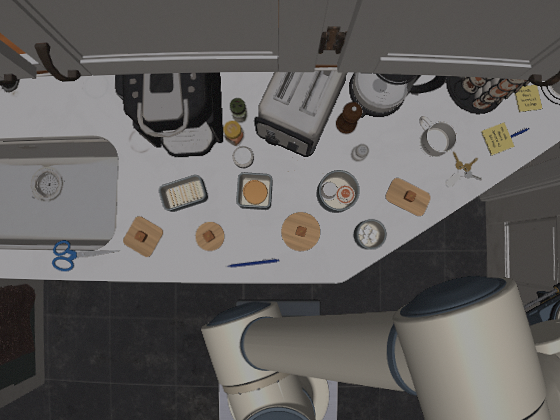

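View pics/scene0.png

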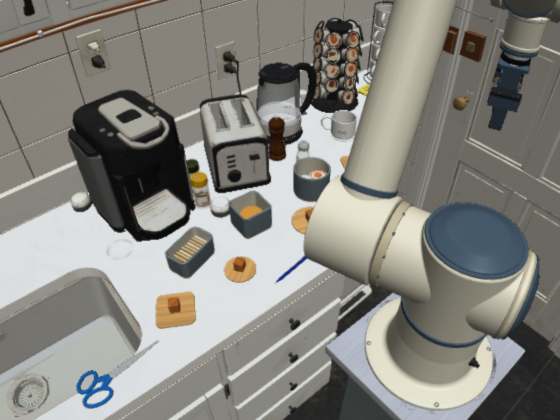

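The top view shows the lids as follows: square (143,237), small round (210,236), large round (301,231) and oblong (408,197). The canisters are oblong (183,193), square (254,190), large round (338,191) and small round (370,235). The toaster and coffee machine stand behind them. Next I'll get metric estimates.

```bash
cat > h.py <<'E'
from station import sensors, vision
import cv2, numpy as np
from scipy.spatial.transform import Rotation as R
from scipy.optimize import least_squares
def cam(p,obs=None):
    if "eye" in p: return np.array(p["eye"],float),R.from_rotvec(p["attitude"]).as_matrix()
    T=np.eye(4);T[:3,:3]=R.from_rotvec(obs["orientation"]).as_matrix();T[:3,3]=obs["tcp_pos"]
    C=T@np.array(p["hand_eye"]); return C[:3,3],C[:3,:3]
def K(p): return np.array([[p["fx"],0,p["cx"]],[0,p["fy"],p["cy"]],[0,0,1]]),np.array([p["k1"],0,0,0.])
def to_plane(p,px,z,obs=None):
    e,A=cam(p,obs); k,d=K(p)
    u=cv2.undistortPointsIter(np.array(px,float).reshape(-1,1,2),k,d,None,None,(3,50,1e-10)).reshape(-1,2)
    r=np.c_[u,np.ones(len(u))]@A.T
    return (e+r*((z-e[2])/r[:,2])[:,None])[:,:2]
def to_px(p,P,obs=None):
    e,A=cam(p,obs); k,d=K(p)
    q=(np.array(P,float).reshape(-1,3)-e)@A
    return cv2.projectPoints(q,np.zeros(3),np.zeros(3),k,d)[0].reshape(-1,2)
def shot(c):
    o=sensors.get_obs(); return vision.capture(c),o
E
python3 - <<'E'
from h import *
p,o=shot("top")
for n,px,z in [("sq_lid",(143,237),19),("sm_lid",(210,236),19),("lg_lid",(301,231),19),("ob_lid",(408,197),19),("ob_can",(183,193),58),("sq_can",(254,190),74),("lg_can",(338,191),84),("sm_can",(370,235),66),("toaster front",(265,145),120),("toaster base?",(300,158),20),("coffee",(190,155),20)]:
    xy=to_plane(p,[px],z)[0]; print(n,xy.round(),np.hypot(*xy).round())
hsv=cv2.cvtColor(p["color"],cv2.COLOR_BGR2HSV)
for q in [(150,228),(290,222),(400,190),(301,231),(264,205),(330,175),(165,190)]: print(q,hsv[q[1],q[0]])
p,o=shot("wrist"); print(p["fx"],p["fy"],p["cx"],p["cy"],p["k1"]); print(np.round(p["hand_eye"],3)); e,A=cam(p,o); print(e,A.round(3))
E
```

```text
sq_lid [422. 362.] 556.0
sm_lid [425. 181.] 462.0
lg_lid [439. -61.] 443.0
ob_lid [ 530. -350.] 635.0
ob_can [536. 247.] 590.0
sq_can [541.  62.] 545.0
lg_can [ 538. -151.] 559.0
sm_can [ 427. -235.] 488.0
toaster front [648.  33.] 649.0
toaster base? [634. -58.] 637.0
coffee [643. 238.] 686.0
(150, 228) [ 15 102 133]
(290, 222) [ 15 100 140]
(400, 190) [ 15  99 131]
(301, 231) [ 20 143 116]
(264, 205) [ 23  25 165]
(330, 175) [18 34 76]
(165, 190) [17 32 71]
293.3233850437353 293.3233850437353 287.0075223001666 210.19556550951881 0.012826970265532655
[[ 0.00000e+00 -9.67000e-01 -2.55000e-01  7.18750e+01]
 [ 1.00000e+00  0.00000e+00 -1.00000e-03 -1.04800e+00]
 [ 1.00000e-03 -2.55000e-01  9.67000e-01 -1.71433e+02]
 [ 0.00000e+00  0.00000e+00  0.00000e+00  1.00000e+00]]
[ 318.84821525 -541.12638902  385.35804047] [[ 0.406 -0.884 -0.233]
 [-0.914 -0.393 -0.103]
 [-0.001  0.255 -0.967]]
```

View pics/top0c.png

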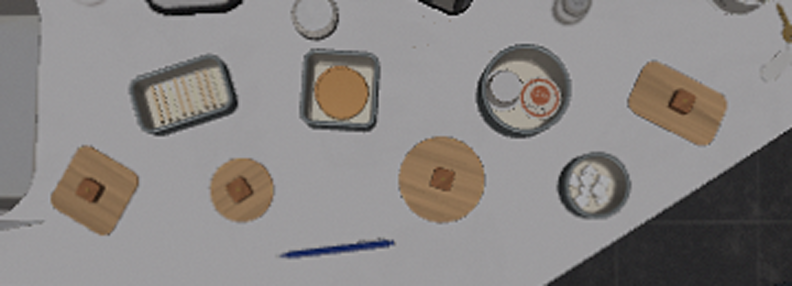

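The crop shows the oblong lid turned about -25°, the square and oblong canisters turned a few degrees, and every knob clear. I'll start with the wrist view of the oblong lid.

Request:
{"method": "arm_command", "body": {
  "motion": [
    [0,50,47,-10,0,0,-0.1425],
    [0,100,94,-25,0,0,-0.285],
    [0,150,140,-45,0,0,-0.4275],
    [0,200,187,-65,0,0,-0.57],
    [0,225,210,-75,0,0,-0.7125],
    [0,249.4,234.2,-84,0,0,-0.855],
    [0,249.4,234.2,-84,0,0,-0.855],
    [0,249.4,234.2,-84,0,0,-0.855],
    [0,249.4,234.2,-84,0,0,-0.855],
    [0,249.4,234.2,-84,0,0,-0.855]
  ],
  "grip_force": 25
}}

```text
t: 2.0
tcp_pos: [503.1, -336.9, 129.9]
orientation: [3.067, -0.679, -0.0]
force: [-0.5, 0.1, -0.0]
opening: 45.4
finger_force: 0.0
```

Run:
```python
from h import *
p,o=shot("wrist"); print(o["t"],o["tcp_pos"],o["orientation"],o["opening"],o["joints"])
cv2.imwrite("pics/w1.png",p["color"])
print([(d["p"],np.array(d["rect"])*[560,420,560,420]) for d in vision.search_frame(p,"oblong_lid")])
print(to_px(p,[[530,-350,19]],o))
```

```text
2.0 [ 503.09034187 -336.88593501  129.86742247] [ 3.06718303e+00 -6.79325143e-01 -4.00392161e-04] 45.36417206638938 [-6.88539332e-01  5.56013330e-01  1.49090797e+00 -2.11392511e-04
  1.09486177e+00  1.31828033e+00]
[(0.65, array([222.88 , 138.6  , 349.72 , 213.906]))]
[[288.52569764 176.6274789 ]]
```

View pics/w1.png

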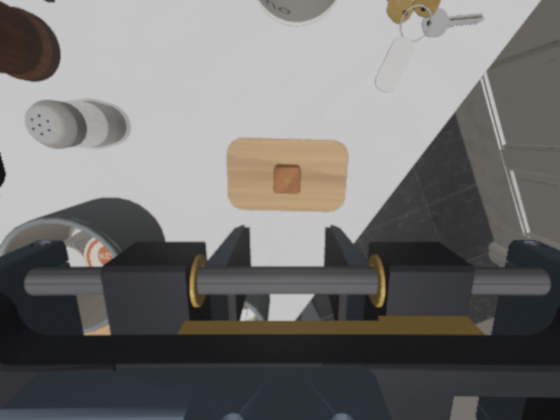

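The wrist view shows the oblong lid clearly at about (288,175), with its knob at (287,179) and nothing near it. I'll fit its outline.

```bash
cat >> h.py <<'E'
DIM={"large_round":(104,104,52,84),"small_round":(78,78,39,66),"square":(88,88,None,74),"oblong":(70,116,None,58)}
def outline(n,off=0,r=14):
    w,l,rr,_=DIM[n]; rr=(rr or r)-off; a=np.linspace(0,2*np.pi,120,endpoint=False)
    cx,cy=w/2-off-rr,l/2-off-rr
    return np.c_[np.cos(a)*rr+cx*np.sign(np.cos(a)),np.sin(a)*rr+cy*np.sign(np.sin(a))]
def hull(p,o,n,x,y,th,zs,off=0,r=14):
    q=outline(n,off,r); c,s=np.cos(th),np.sin(th); q=q@np.array([[c,s],[-s,c]])+[x,y]
    P=np.vstack([np.c_[q,np.full(len(q),z)] for z in zs])
    return cv2.convexHull(to_px(p,P,o).astype(np.float32))
def yaw(o): v=R.from_rotvec(o["orientation"]).as_matrix()[:,0]; return np.arctan2(v[1],v[0])
def fit_mask(p,o,n,mask,g,zs,off=0):
    e=to_px(p,[[g[0],g[1],zs[-1]]],o)[0]
    cs=cv2.findContours(mask,cv2.RETR_EXTERNAL,cv2.CHAIN_APPROX_NONE)[0]
    c=min([c for c in cs if len(c)>60],key=lambda c:np.hypot(*(cv2.boundingRect(c)[:2]+np.array(cv2.boundingRect(c)[2:])/2-e)))
    pts=cv2.convexHull(c).reshape(-1,2) if DIM[n][2] else c.reshape(-1,2)
    f=lambda v:[cv2.pointPolygonTest(h,(float(a),float(b)),True) for h in [hull(p,o,n,*v[:3],zs,off,v[3])] for a,b in pts]
    s=least_squares(f,[*g,14],loss="soft_l1",diff_step=1e-4,x_scale=[1,1,.05,5])
    return s.x,np.sqrt(np.mean(np.square(f(s.x))))
def fit_lid(p,o,n,g,z0=0):
    h=cv2.cvtColor(p["color"],cv2.COLOR_BGR2HSV)
    m=((h[...,0]>8)&(h[...,0]<22)&(h[...,1]>70)).astype(np.uint8)*255
    m=cv2.morphologyEx(m,cv2.MORPH_OPEN,np.ones((3,3)))
    return fit_mask(p,o,n,m,g,(z0+12,z0+19))
E
python3 - <<'E'
from h import *
p,o=shot("wrist")
v,e=fit_lid(p,o,"oblong",[530,-350,yaw(o)]); print(v.round(3),e, "yaw",yaw(o), np.array(v[:2])-o["tcp_pos"][:2], v[2]-yaw(o))
h=cv2.cvtColor(p["color"],cv2.COLOR_BGR2HSV)
m=((h[...,0]<15)&(h[...,1]>140)&(h[...,2]<140)).astype(np.uint8);m[:140]=0;m[215:]=0;m[:,:225]=0;m[:,350:]=0
M=cv2.moments(m); c=[(M["m10"]/M["m00"],M["m01"]/M["m00"])]; print(M["m00"],c,to_plane(p,c,40,o))
p,o=shot("top"); print(fit_lid(p,o,"oblong",[530,-350,-.436]))
for n,g in [("square",(422,362,-.5)),("small_round",(425,181,0)),("large_round",(439,-61,0))]: print(n,fit_lid(p,o,n,g))
E
```

```text
[ 5.31540e+02 -3.48766e+02 -4.63000e-01  2.23810e+01] 1.5851446794174961 yaw -0.4378644183856727 [ 28.99119362 -10.86372498] -0.02498681263857183Traceback (most recent call last):
  File "<stdin>", line 6, in <module>
ZeroDivisionError: float division by zero
```

Run:
```python
from h import *
p,o=shot("wrist")
h=cv2.cvtColor(p["color"],cv2.COLOR_BGR2HSV)
print(h[180,288],h[183,285],h[160,260],h[120,260],h[140,228:245:4],h[212,280])
m=((h[...,0]>8)&(h[...,0]<22)&(h[...,1]>70)).astype(np.uint8)*255
v,e=fit_lid(p,o,"oblong",[530,-350,yaw(o)])
im=p["color"].copy()
cs=cv2.findContours(m,cv2.RETR_EXTERNAL,cv2.CHAIN_APPROX_NONE)[0]
big=cv2.resize(im[120:230,210:370],None,fx=5,fy=5,interpolation=cv2.INTER_NEAREST)
for c in cs: cv2.polylines(big,[((c-[210,120]+.5)*5).astype(int)],True,(255,0,0),1)
hh=hull(p,o,"oblong",*v[:3],(12,19),0,v[3]); cv2.polylines(big,[((hh-[210,120]+.5)*5).astype(int)],True,(0,0,255),1)
cv2.imwrite("pics/o1.png",big)
```

```text
[ 15 124 158] [ 16 124 160] [ 16  87 179] [  0   1 198] [[  0   1 198]
 [ 12  23 185]
 [ 16  83 185]
 [ 16  86 184]
 [ 16  85 184]] [165   3 196]
```

View pics/o1.png

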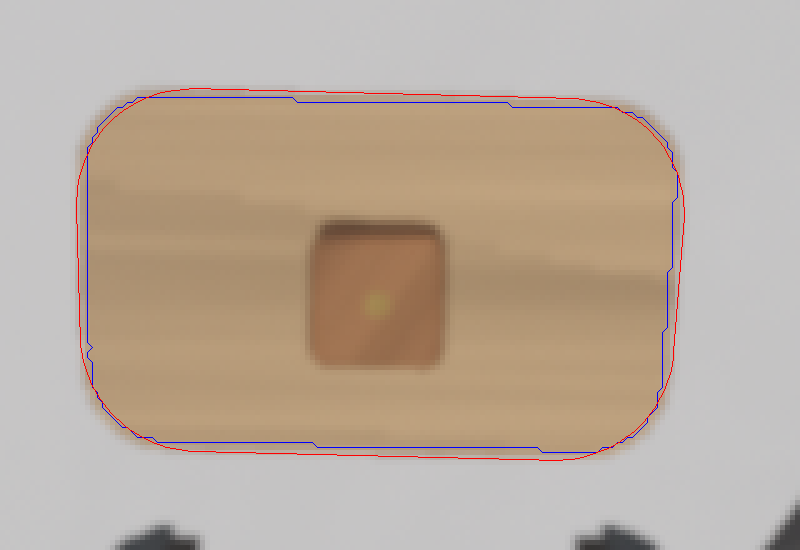

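```bash
sed -i 's/h\[...,1\]>70/h[...,1]>45/; s/\*v\[:3\],zs,off,v\[3\])/*v[:3],zs,off+v[3],16)/; s/\[\*g,14\],/[*g,0.1],/; s/x_scale=\[1,1,.05,5\]/x_scale=[1,1,.02,1]/; s/diff_step=1e-4/diff_step=[1e-4,1e-4,1e-2,1e-1]/' h.py
python3 - <<'E'
from h import *
p,o=shot("wrist")
v,e=fit_lid(p,o,"oblong",[530,-350,yaw(o)]); print(v.round(3),e, "yaw",yaw(o), np.array(v[:2])-o["tcp_pos"][:2], v[2]-yaw(o))
print("knob",to_plane(p,[(285.2,180)],47,o))
p,o=shot("top"); print(fit_lid(p,o,"oblong",[530,-350,-.436]))
for n,g in [("square",(422,362,-.5)),("small_round",(425,181,0.1)),("large_round",(439,-61,0.1))]: print(n,fit_lid(p,o,n,g))
E
```

```text
[ 5.31640e+02 -3.48788e+02 -4.60000e-01  1.17500e+00] 0.2874946855198878 yaw -0.43852615438180664 [ 29.21090441 -10.73940589] -0.02108251442357112
knob [[ 531.59899357 -348.92585685]]
(array([ 7.43427185e+02, -2.22613070e+02, -4.63507791e-01,  7.76900376e+00]), np.float64(3.6835171660773653))
square (array([424.27114973, 363.85466238,  -0.51651443,   1.80625374]), np.float64(0.27956927673753973))
small_round (array([ 4.25588275e+02,  1.82591723e+02, -2.08470765e-01,  1.00064913e+00]), np.float64(0.12467270772990775))
large_round (array([5.43954741e+02, 6.26471741e+01, 4.74957393e-02, 1.91312227e+01]), np.float64(0.22988772157242815))
```

Request:
{"method": "arm_command", "body": {
  "motion": [
    [0,-30,25,25,0,0,0.12],
    [0,-65,60,46,0,0,0.26],
    [0,-95,92,46,0,0,0.39],
    [0,-106,102,46,0,0,0.437],
    [0,-106,102,46,0,0,0.437],
    [0,-106,102,46,0,0,0.437]
  ]
}}

```text
t: 2.9
tcp_pos: [397.6, -235.9, 176.4]
orientation: [3.141, -0.003, 0.002]
force: [-0.8, -0.6, -0.2]
opening: 45.5
finger_force: 0.0
```

Run:
```python
from h import *
p,o=shot("wrist"); print(o["t"],o["tcp_pos"],yaw(o),o["joint_velocities"])
cv2.imwrite("pics/w2.png",p["color"]); np.save("w2.npy",[*o["tcp_pos"],*o["orientation"]])
print([(d["p"],np.array(d["rect"])*[560,420,560,420]) for d in vision.search_frame(p,"small_round_canister")])
print(to_px(p,[[427,-235,66]],o))
```

```text
2.9 [ 397.5570966  -235.88365253  176.37796371] -0.0020860737890445132 [-0.00209272  0.0206146  -0.02186114 -0.00123287  0.00124163  0.00388936]
[(0.75, array([251.72 , 131.418, 332.92 , 213.906]))]
[[287.18000742 177.86068152]]
```

View pics/w2.png

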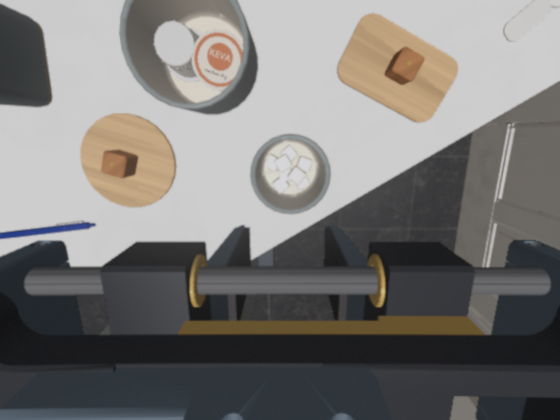

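The small round canister sits centred at about (290,174), with its rim a clear ring and sugar inside. The large lid and large canister are to the left, and the oblong lid is at the upper right. I'll check pixel values across the rim.

Run:
```python
import cv2,numpy as np
im=cv2.imread("pics/w2.png");h=cv2.cvtColor(im,cv2.COLOR_BGR2HSV)
print(h[174,240:270].tolist()); print(h[174,315:345].tolist()); print(h[125:145,290].tolist()); print(h[200:225,290].tolist())
```

```text
[[0, 1, 206], [0, 1, 206], [150, 1, 206], [150, 1, 206], [150, 1, 206], [0, 1, 206], [150, 1, 206], [0, 1, 206], [150, 1, 203], [150, 1, 191], [105, 3, 165], [96, 9, 143], [95, 11, 140], [95, 11, 138], [100, 12, 130], [60, 2, 114], [20, 15, 104], [19, 20, 102], [15, 20, 103], [17, 22, 103], [18, 23, 109], [20, 24, 126], [18, 25, 151], [20, 22, 172], [21, 21, 190], [21, 18, 203], [25, 16, 209], [25, 15, 211], [27, 13, 212], [27, 13, 213]]
[[20, 21, 185], [20, 24, 160], [19, 25, 141], [18, 24, 126], [19, 24, 116], [19, 25, 113], [18, 23, 112], [21, 23, 111], [18, 23, 112], [19, 18, 113], [45, 4, 121], [96, 9, 135], [95, 11, 142], [95, 11, 141], [98, 7, 139], [120, 2, 160], [0, 0, 188], [0, 1, 202], [0, 1, 205], [150, 1, 204], [0, 1, 205], [0, 0, 204], [150, 1, 205], [150, 1, 205], [150, 1, 205], [150, 1, 205], [0, 0, 205], [0, 1, 206], [150, 1, 205], [150, 1, 205]]
[[150, 1, 206], [150, 1, 206], [150, 1, 205], [0, 0, 205], [0, 0, 205], [150, 1, 206], [0, 1, 206], [0, 1, 202], [0, 0, 182], [90, 5, 146], [96, 9, 140], [95, 10, 146], [96, 9, 146], [80, 5, 141], [25, 11, 142], [21, 21, 159], [19, 20, 181], [23, 16, 201], [24, 17, 210], [23, 16, 206]]
[[20, 25, 123], [19, 23, 122], [18, 25, 123], [18, 25, 122], [18, 25, 121], [18, 25, 121], [20, 25, 121], [19, 24, 119], [23, 17, 120], [40, 6, 123], [90, 8, 134], [96, 9, 142], [95, 11, 145], [98, 7, 155], [120, 1, 180], [150, 1, 200], [150, 1, 205], [150, 1, 205], [0, 0, 205], [150, 1, 205], [150, 1, 205], [150, 1, 205], [150, 1, 205], [150, 1, 205], [0, 1, 205]]
```

```bash
cat >> h.py <<'E'
def fit_can(p,o,n,g):
    """fit the mouth: the hole of the bluish rim ring"""
    b=cv2.GaussianBlur(p["color"],(3,3),0).astype(int); z=DIM[n][3]
    m=((b[...,0]-b[...,2])>=3).astype(np.uint8)*255
    m=cv2.morphologyEx(m,cv2.MORPH_CLOSE,np.ones((3,3)))
    e=to_px(p,[[*g[:2],z]],o)[0]; q=hull(p,o,n,*g,(z,),5,16); w=np.zeros_like(m)
    k=cv2.connectedComponents(255-m,connectivity=4)[1]
    lab=np.bincount(k[int(e[1])-8:int(e[1])+8,int(e[0])-8:int(e[0])+8].ravel()); lab[0]=0
    w[k==lab.argmax()]=255
    print("area",(w>0).sum(),"expected",cv2.contourArea(q))
    return fit_mask(p,o,n,w,g,(z,),5)
def look(tag,*what):
    p=vision.capture("wrist") ; o=sensors.get_obs()
    cv2.imwrite(f"pics/{tag}.png",p["color"]); y=yaw(o)
    print("t",o["t"],"tcp",np.round(o["tcp_pos"],1),"yaw",round(y,4))
    for f,n,g in what:
        v,e=f(p,o,n,g); print(f.__name__,n,v.round(3),"rms",round(e,2))
E
python3 - <<'E'
from h import *
look("w3",(fit_can,"small_round",(427,-235,.1)),(fit_can,"large_round",(538,-151,.1)),(fit_lid,"large_round",(439,-61,.1)),(fit_lid,"oblong",(531,-349,-.46)))
E
```

```text
t 3.05 tcp [ 397.8 -236.   175.8] yaw -0.0016
area 3863 expected 3895.6736517796526
fit_can small_round [ 4.29761e+02 -2.37523e+02  1.03000e-01 -4.89000e-01] rms 0.13
area 10480 expected 12129.92003035181
fit_can large_round [ 5.39725e+02 -1.52837e+02  7.80000e-02 -3.09000e-01] rms 0.25
fit_lid large_round [ 4.37868e+02 -5.77420e+01  1.03000e-01  1.42600e+00] rms 0.32
fit_lid oblong [ 5.31272e+02 -3.48092e+02 -4.61000e-01  1.47800e+00] rms 0.29
```

Request:
{"method": "arm_command", "body": {
  "motion": [
    [0,37,28,10,0,0,0],
    [0,74,56,18,0,0,0],
    [0,100,76,18,0,0,0],
    [0,110,83,18,0,0,0],
    [0,110,83,18,0,0,0],
    [0,110,83,18,0,0,0]
  ]
}}

```text
t: 3.65
tcp_pos: [506.4, -152.6, 193.4]
orientation: [-3.141, 0.001, 0.002]
force: [-0.5, 0.2, 0.6]
opening: 45.4
finger_force: 0.0
```

Run:
```python
from h import *
look("w4",(fit_can,"large_round",(538,-151,.1)),(fit_lid,"large_round",(438,-58,.1)))
```

```text
t 3.7 tcp [ 506.1 -152.8  193.6] yaw -0.001
area 7779 expected 7530.430913018994
fit_can large_round [ 5.40354e+02 -1.52640e+02  1.49000e-01 -5.51000e-01] rms 0.16
fit_lid large_round [ 4.17813e+02 -5.96610e+01  2.10000e-01 -1.46910e+01] rms 3.06
```

Request:
{"method": "arm_command", "body": {
  "motion": [
    [0,0,45,-5,0,0,0],
    [0,2,90,-10,0,0,0],
    [0,4,135,-10,0,0,0],
    [0,4,180,-10,0,0,0],
    [0,4,205,-10,0,0,0],
    [0,4,214,-10,0,0,0],
    [0,4,214,-10,0,0,0],
    [0,4,214,-10,0,0,0]
  ]
}}

```text
t: 4.5
tcp_pos: [510.9, 60.6, 183.9]
orientation: [3.141, -0.002, -0.0]
force: [0.1, 0.4, 0.2]
opening: 45.6
finger_force: 0.0
```

Run:
```python
from h import *
look("w5",(fit_can,"square",(541,62,.01)),(fit_lid,"large_round",(438,-58,.1)),(fit_lid,"small_round",(426,182,.1)),(fit_can,"oblong",(536,247,.15)))
```

```text
t 4.55 tcp [511.   60.4 183.9] yaw -0.0017
area 6812 expected 6438.850850926945
fit_can square [ 5.42025e+02  6.28240e+01 -6.20000e-02 -6.22000e-01] rms 0.4
fit_lid large_round [427.846 -58.425  -0.711  -6.749] rms 2.26
fit_lid small_round [ 4.13595e+02  1.85995e+02  2.10000e-01 -7.92900e+00] rms 1.72
area 6415 expected 6100.603000872972
fit_can oblong [ 5.37186e+02  2.50993e+02  3.10000e-01 -4.66000e-01] rms 0.32
```

View pics/w5.png

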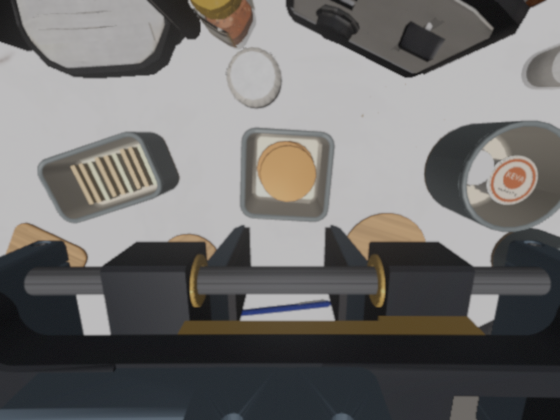

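The square canister is centred at about (287,175), the oblong canister is at (108,178), and the fitted lids and canisters agree with the picture. Next come the oblong canister, the square lid and the small lid.

Request:
{"method": "arm_command", "body": {
  "motion": [
    [0,0,45,-5,0,0,0.1],
    [0,-1,90,-16,0,0,0.2],
    [0,-3,135,-16,0,0,0.3],
    [0,-3,170,-16,0,0,0.3],
    [0,-3,181,-16,0,0,0.3],
    [0,-3,181,-16,0,0,0.3],
    [0,-3,181,-16,0,0,0.3]
  ]
}}

```text
t: 5.25
tcp_pos: [508.2, 241.4, 167.8]
orientation: [3.106, 0.467, -0.001]
force: [-0.9, -0.9, 0.3]
opening: 45.8
finger_force: 0.0
```

Run:
```python
from h import *
look("w6",(fit_can,"oblong",(537,250,.3)))
```

```text
t 5.3 tcp [508.2 241.3 167.9] yaw 0.2982
area 7063 expected 6725.987618314219
fit_can oblong [ 5.37223e+02  2.51893e+02  3.09000e-01 -4.83000e-01] rms 0.35
```

Request:
{"method": "arm_command", "body": {
  "motion": [
    [0,-30,35,-5,0,0,-0.12],
    [0,-60,70,-15,0,0,-0.25],
    [0,-85,105,-25,0,0,-0.39],
    [0,-105,130,-35,0,0,-0.53],
    [0,-110,137,-38,0,0,-0.67],
    [0,-110,137,-38,0,0,-0.8],
    [0,-110,137,-38,0,0,-0.817],
    [0,-110,137,-38,0,0,-0.817],
    [0,-110,137,-38,0,0,-0.817]
  ]
}}

```text
t: 6.2
tcp_pos: [398.6, 379.2, 130.1]
orientation: [-3.038, 0.801, -0.0]
force: [0.0, 0.5, 0.2]
opening: 45.6
finger_force: 0.0
```

Run:
```python
from h import *
look("w7",(fit_lid,"square",(424,364,-.517)),(fit_lid,"small_round",(426,182,.1)))
```

```text
t 6.25 tcp [398.5 379.4 130.1] yaw -0.5157
fit_lid square [423.388 364.776  -0.512   1.073] rms 0.36
fit_lid small_round [424.788 183.516  -0.      1.203] rms 0.42
```

View pics/w7.png

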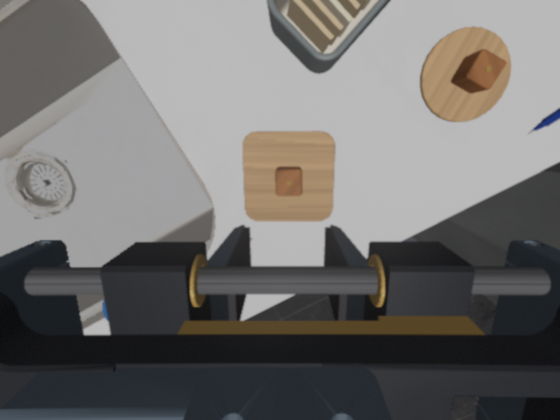

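The square lid is at about (289,175), with its knob aligned to its sides. Now I'll grasp it.

Request:
{"method": "arm_command", "body": {
  "motion": [
    [0,24.9,-14.6,-40,0,0,0.004],
    [0,24.9,-14.6,-75,0,0,0.004],
    [0,24.9,-14.6,-97,0,0,0.004],
    [0,24.9,-14.6,-107,0,0,0.004],
    [0,24.9,-14.6,-107,0,0,0.004],
    [1,24.9,-14.6,-107,0,0,0.004],
    [1,24.9,-14.6,-107,0,0,0.004],
    [1,24.9,-14.6,-107,0,0,0.004],
    [1,24.9,-14.6,-107,0,0,0.004],
    [1,24.9,-14.6,-107,0,0,0.004]
  ],
  "grip_force": 25
}}

```text
t: 7.25
tcp_pos: [423.3, 365.7, 24.0]
orientation: [-3.038, 0.797, -0.002]
force: [-0.8, -1.6, 8.3]
opening: 23.6
finger_force: 25.0
```

Request:
{"method": "arm_command", "body": {
  "motion": [
    [1,0,0,15,0,0,0],
    [1,0,0,45,0,0,0],
    [1,0,0,85,0,0,0],
    [1,10,-25,115,0,0,0.05],
    [1,26,-66,118,0,0,0.12],
    [1,43,-108,118,0,0,0.2],
    [1,60,-150,118,0,0,0.28],
    [1,76,-192,118,0,0,0.36],
    [1,92,-234,118,0,0,0.42],
    [1,106,-272,118,0,0,0.451],
    [1,115,-295,112,0,0,0.451],
    [1,118.2,-302.9,104,0,0,0.451],
    [1,118.2,-302.9,102,0,0,0.451],
    [1,118.2,-302.9,102,0,0,0.451],
    [1,118.2,-302.9,102,0,0,0.451]
  ]
}}

```text
t: 8.75
tcp_pos: [540.6, 63.7, 125.1]
orientation: [-3.14, 0.096, 0.0]
force: [-0.3, 1.0, -1.4]
opening: 23.4
finger_force: 25.0
```

Run:
```python
from h import *
p=vision.capture("wrist");o=sensors.get_obs(); print(o["t"],o["tcp_pos"],yaw(o),o["force"],o["moment"],o["opening"])
z0=o["tcp_pos"][2]-24
v,e=fit_lid(p,o,"square",(542,63,-.06),z0); print(v.round(3),e)
im=p["color"].copy()
for a,zs,c in((v[:3],(z0+12,z0+19),(0,0,255)),((542.0,62.8,-.062),(74,),(0,255,0))):
    cv2.polylines(im,[hull(p,o,"square",*a,zs).astype(int)],True,c,1)
cv2.imwrite("pics/w8.png",cv2.resize(im[120:300,190:390],(800,720)) [:600])
```

```text
8.8 [540.79480788  63.61538082 125.17266994] -0.060790182063489594 [ 0.40642222  0.100399   -0.86180043] [ 0.02224667  0.03053183 -0.00847294] 24.25964215788156
[ 5.57164e+02  6.43090e+01 -9.60000e-02  1.46360e+01] 13.263780330262678
```

View pics/w8.png

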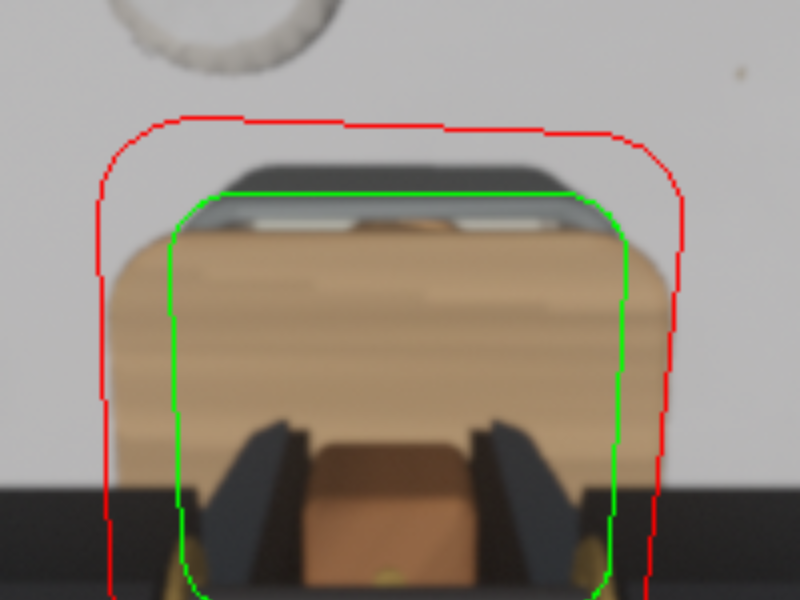

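The lid is held over the canister and level. The drawn rim (green) matches the real rim's far edge. I'll check the lid's offset in the hand from its far, left and right edges.

```bash
cat >> h.py <<'E'
from scipy.optimize import least_squares as LS
def held(n,tcp=None,zoff=24,g=(0,0,0)):
    """offset and yaw of the held lid in the tool frame, from edge points: wood/non-wood transitions in front of the fingers"""
    p=vision.capture("wrist");o=sensors.get_obs(); h=cv2.cvtColor(p["color"],cv2.COLOR_BGR2HSV)
    m=((h[...,0]>8)&(h[...,0]<22)&(h[...,1]>45)).astype(np.uint8)
    m=cv2.morphologyEx(m,cv2.MORPH_OPEN,np.ones((5,5)))
    k,l,s,c=cv2.connectedComponentsWithStats(m)
    e=to_px(p,[[*(np.array(o["tcp_pos"][:2])+40*0),o["tcp_pos"][2]-zoff+19]],o)[0]
    t=o["tcp_pos"]; y=yaw(o); f=np.array([np.cos(y),np.sin(y)])
    q=to_px(p,[[*(t[:2]+f*22),t[2]-zoff+19]],o)[0]; lab=l[int(q[1]),int(q[0])]
    cs=cv2.findContours((l==lab).astype(np.uint8),cv2.RETR_EXTERNAL,cv2.CHAIN_APPROX_NONE)[0]
    pts=max(cs,key=len).reshape(-1,2); top=pts[:,1].min()
    pts=pts[(pts[:,1]<236)]; 
    xs=(pts[:,0]<=pts[:,0].min()+12)|(pts[:,0]>=pts[:,0].max()-12)|(pts[:,1]<top+10); pts=pts[xs]
    z=t[2]-zoff
    def F(v):
        d=R.from_euler("z",y).as_matrix()[:2,:2]@v[:2]
        H=hull(p,o,n,t[0]+d[0],t[1]+d[1],y+v[2],(z+12,z+19),.6,16)
        return [cv2.pointPolygonTest(H,(float(a),float(b)),True) for a,b in pts]
    s=LS(F,np.array(g,float)+[.1,.1,.01],loss="soft_l1",diff_step=[.1,.1,.1])
    print("tcp",np.round(t,1),"yaw",round(y,3),"t",o["t"],"held lid in tool: ",s.x.round(2),"rms",np.sqrt(np.mean(np.square(F(s.x)))),len(pts),"F",np.round(o["force"],1))
    im=p["color"].copy(); d=R.from_euler("z",y).as_matrix()[:2,:2]@s.x[:2]
    cv2.polylines(im,[hull(p,o,n,t[0]+d[0],t[1]+d[1],y+s.x[2],(z+12,z+19),0,16).astype(int)],True,(0,0,255),1); cv2.imwrite("pics/held_%s.png"%n,im)
    return s.x
E
python3 - <<'E'
from h import *
held("square")
E
```

```text
tcp [540.9  63.5 125.2] yaw -0.061 t 8.85 held lid in tool:  [1.28 1.15 0.  ] rms 0.8368293110747321 231 F [-0.4 -0.1 -1.7]
```

Request:
{"method": "arm_command", "body": {
  "motion": [
    [1,-0.2,-1.7,0,0,0,0],
    [1,-0.2,-1.7,-12,0,0,0],
    [1,-0.2,-1.7,-22,0,0,0],
    [1,-0.2,-1.7,-28,0,0,0],
    [1,-0.2,-1.7,-32,0,0,0],
    [1,-0.2,-1.7,-35,0,0,0],
    [1,-0.2,-1.7,-37,0,0,0],
    [1,-0.2,-1.7,-38.5,0,0,0],
    [1,-0.2,-1.7,-38.5,0,0,0],
    [1,-0.2,-1.7,-38.5,0,0,0]
  ]
}}

```text
t: 9.85
tcp_pos: [541.0, 60.8, 86.6]
orientation: [-3.14, 0.098, -0.0]
force: [0.0, -0.2, -1.6]
opening: 23.5
finger_force: 25.0
```

Run:
```python
from h import *
held("square"); o=sensors.get_obs(); print(o["force"],o["moment"],o["tcp_pos"])
```

```text
tcp [541.   60.7  86.6] yaw -0.062 t 9.9 held lid in tool:  [ 1.24  1.23 -0.  ] rms 0.5761234174407576 231 F [ 0.2  0.4 -1.3]
[ 0.18171154  0.40668452 -1.34936098] [ 0.08103398  0.00477318 -0.02163661] [541.04265934  60.74124909  86.61195875]
```

Request:
{"method": "arm_command", "body": {
  "motion": [
    [1,0,0,-1,0,0,0],
    [1,0,0,-1.5,0,0,0],
    [1,0,0,-1.5,0,0,0]
  ]
}}

```text
t: 10.2
tcp_pos: [541.1, 60.7, 85.9]
orientation: [3.14, -0.098, 0.002]
force: [-4.5, -0.4, 17.9]
opening: 23.8
finger_force: 25.0
```

Request:
{"method": "arm_command", "body": {
  "motion": [
    [0.3,0,0,0.5,0,0,0],
    [0,0,0,0.5,0,0,0],
    [0,0,0,0.5,0,0,0],
    [0,0,0,15,0,0,0],
    [0,-10,0,50,0,0,0],
    [0,-25,0,90,0,0,0],
    [0,-32,0,105,0,0,0.03],
    [0,-32,0,105,0,0,0.06],
    [0,-32,0,105,0,0,0.06]
  ]
}}

```text
t: 11.1
tcp_pos: [509.0, 60.8, 190.4]
orientation: [3.142, -0.002, 0.002]
force: [0.1, 0.5, -0.2]
opening: 45.7
finger_force: 0.0
```

Run:
```python
from h import *
look("w9",(lambda p,o,n,g:fit_lid(p,o,n,g,62),"square",(542,63,-.06)),(fit_can,"oblong",(537,251,.31)))
```

```text
t 11.15 tcp [508.8  60.8 189.9] yaw -0.0028
<lambda> square [ 5.42105e+02  6.18730e+01 -6.20000e-02  1.06200e+00] rms 0.34
area 6171 expected 5915.83179270933
fit_can oblong [ 5.37146e+02  2.50715e+02  3.08000e-01 -3.74000e-01] rms 0.32
```

View pics/w9.png

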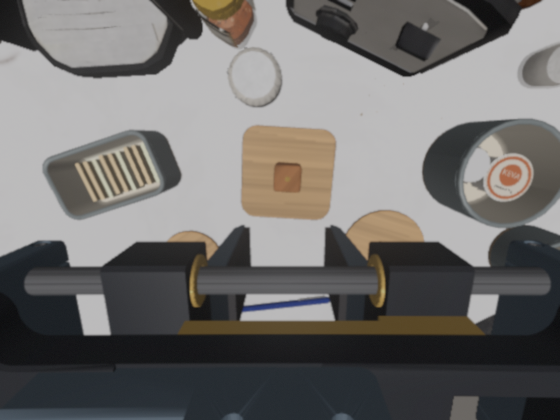

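The square lid lies centred on its canister, which hasn't moved. Small round lid next.

Request:
{"method": "arm_command", "body": {
  "motion": [
    [0,-30,30,-10,0,0,0],
    [0,-60,62,-25,0,0,0],
    [0,-90,95,-42,0,0,0],
    [0,-110,117,-56,0,0,0],
    [0,-114,122,-60,0,0,0],
    [0,-114,122,-60,0,0,0],
    [0,-114,122,-60,0,0,0]
  ]
}}

```text
t: 11.85
tcp_pos: [395.8, 182.5, 130.0]
orientation: [3.142, -0.004, 0.001]
force: [-0.0, 0.2, 0.4]
opening: 45.9
finger_force: 0.0
```

```bash
sed -i 's/off+v\[3\],16)\]/off+v[3],3 if n=="knob" else 16)]/' h.py
cat >> h.py <<'E'
DIM["knob"]=(24,24,None,0)
def fit_knob(p,o,n,g,z0=0):
    h=cv2.cvtColor(p["color"],cv2.COLOR_BGR2HSV)
    m=((h[...,0]>5)&(h[...,0]<22)&(h[...,1]>106)).astype(np.uint8)*255
    m=cv2.morphologyEx(m,cv2.MORPH_OPEN,np.ones((3,3)))
    e=to_px(p,[[*g[:2],47]],o)[0]; w=np.zeros_like(m); a,b=int(e[1]),int(e[0]); w[a-28:a+28,b-28:b+28]=m[a-28:a+28,b-28:b+28]
    w=cv2.morphologyEx(w,cv2.MORPH_CLOSE,np.ones((5,5))); cv2.imwrite("pics/knobmask.png",w)
    r=[fit_mask(p,o,"knob",w,(*g[:2],t),(z0+19,z0+47)) for t in (-.6,-.3,0.02,.3,.6)]
    return min(r,key=lambda q:q[1])
E
python3 - <<'E'
from h import *
look("w10",(fit_lid,"small_round",(425,183,.1)),(fit_knob,"knob",(425,183,0)))
a=cv2.imread("pics/w10.png")[120:240,207:367]; b=cv2.imread("pics/knobmask.png")[120:240,207:367]
cv2.imwrite("pics/w10c.png",cv2.resize(np.hstack([a,b]),(800,300)))
E
```

```text
t 11.9 tcp [396.1 182.3 130.2] yaw -0.0032
fit_lid small_round [4.25423e+02 1.83337e+02 1.92000e-01 8.43000e-01] rms 0.1
fit_knob knob [424.735 183.27    0.6     1.39 ] rms 0.38
```

View pics/w10c.png

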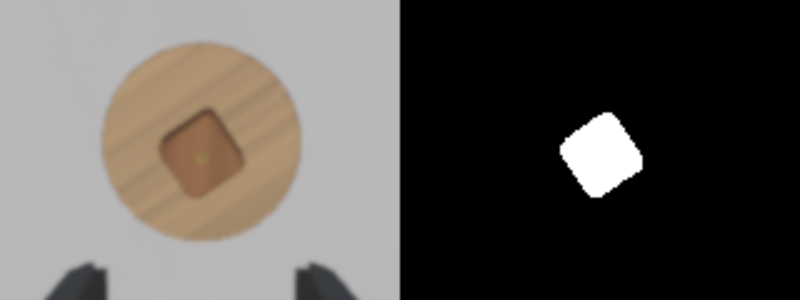

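The knob of the small lid is turned about +35° (0.6 rad). I'll grasp it at that yaw.

Request:
{"method": "arm_command", "body": {
  "motion": [
    [0,10,0.3,-10,0,0,0.14],
    [0,20,0.6,-20,0,0,0.28],
    [0,29.4,0.9,-30,0,0,0.42],
    [0,29.4,0.9,-40,0,0,0.56],
    [0,29.4,0.9,-55,0,0,0.603],
    [0,29.4,0.9,-90,0,0,0.603],
    [0,29.4,0.9,-106.5,0,0,0.603],
    [0,29.4,0.9,-106.5,0,0,0.603],
    [1,29.4,0.9,-106.5,0,0,0.603],
    [1,29.4,0.9,-106.5,0,0,0.603],
    [1,29.4,0.9,-106.5,0,0,0.603],
    [1,29.4,0.9,-106.5,0,0,0.603],
    [1,29.4,0.9,-106.5,0,0,0.603]
  ]
}}

```text
t: 13.2
tcp_pos: [425.1, 183.7, 24.4]
orientation: [3.001, 0.93, 0.003]
force: [1.0, -3.1, 11.2]
opening: 24.0
finger_force: 25.0
```

Request:
{"method": "arm_command", "body": {
  "motion": [
    [1,0,0,12,0,0,0],
    [1,0,0,42,0,0,0],
    [1,0,-8,85,0,0,0],
    [1,0,-40,120,0,0,0],
    [1,0,-82,125,0,0,-0.1],
    [1,0,-125,125,0,0,-0.2],
    [1,0,-168,125,0,0,-0.3],
    [1,0,-211,125,0,0,-0.4],
    [1,0,-254,125,0,0,-0.5],
    [1,2,-297,125,0,0,-0.6],
    [1,3,-340,120,0,0,-0.6],
    [1,4,-382,110,0,0,-0.6],
    [1,4.7,-410,98,0,0,-0.6],
    [1,4.7,-421.2,94,0,0,-0.6],
    [1,4.7,-421.2,94,0,0,-0.6],
    [1,4.7,-421.2,94,0,0,-0.6]
  ]
}}

```text
t: 14.8
tcp_pos: [428.8, -236.6, 117.7]
orientation: [-3.141, -0.001, 0.0]
force: [0.3, 0.2, 0.3]
opening: 24.0
finger_force: 25.0
```

```bash
cat >> h.py <<'E'
def rimcheck(n,g):
    """mouth/rim in the same picture as the held lid: bluish pixels' far (top) outline vs the prediction"""
    p=vision.capture("wrist");o=sensors.get_obs(); z=DIM[n][3]
    im=p["color"].copy(); cv2.polylines(im,[hull(p,o,n,*g,(z,)).astype(int)],True,(0,255,0),1); return p,o,im
E
python3 - <<'E'
from h import *
s=held("small_round",zoff=24.4)
p,o,im=rimcheck("small_round",(429.8,-237.5,0))
cv2.polylines(im,[hull(p,o,"small_round",*(np.array(o["tcp_pos"][:2])+s[:2]),0,[o["tcp_pos"][2]-24.4+12,o["tcp_pos"][2]-24.4+19]).astype(int)],True,(0,0,255),1)
cv2.imwrite("pics/w11.png",cv2.resize(im[120:270,190:390],(800,600)))
E
```

```text
tcp [ 428.9 -236.4  117.9] yaw 0.001 t 14.85 held lid in tool:  [-1.42  1.16 -0.23] rms 0.41090958608712197 122 F [-0.2 -0.5 -2. ]
```

View pics/w11.png

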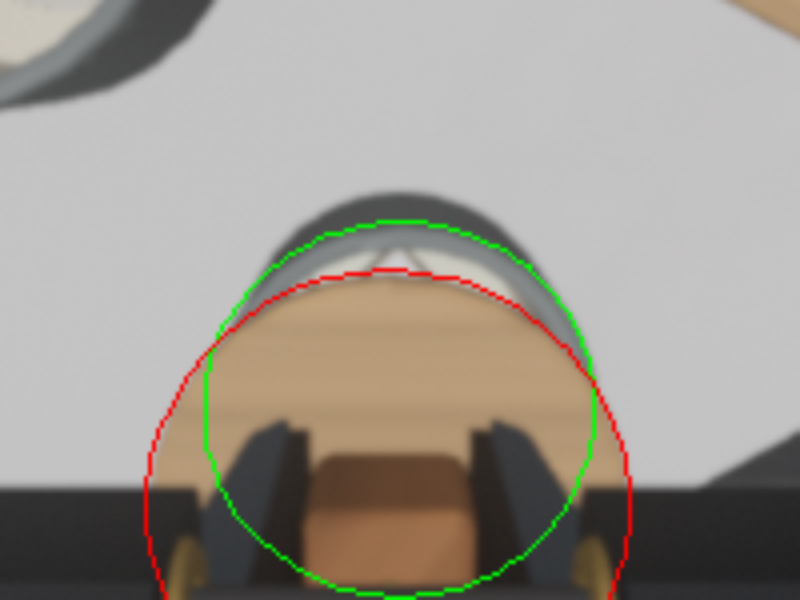

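Request:
{"method": "arm_command", "body": {
  "motion": [
    [1,2.1,-1.6,-2,0,0,0],
    [1,2.1,-1.6,-14,0,0,0],
    [1,2.1,-1.6,-24,0,0,0],
    [1,2.1,-1.6,-30,0,0,0],
    [1,2.1,-1.6,-34,0,0,0],
    [1,2.1,-1.6,-36.5,0,0,0],
    [1,2.1,-1.6,-38.5,0,0,0],
    [1,2.1,-1.6,-39.5,0,0,0],
    [1,2.1,-1.6,-39.5,0,0,0]
  ]
}}

```text
t: 15.8
tcp_pos: [431.1, -239.2, 78.4]
orientation: [3.141, 0.001, 0.0]
force: [-1.8, 1.0, 6.3]
opening: 23.9
finger_force: 25.0
```

Request:
{"method": "arm_command", "body": {
  "motion": [
    [1,0,0,-0.5,0,0,0],
    [0.3,0,0,0,0,0,0],
    [0,0,0,0,0,0,0],
    [0,0,0,0,0,0,0],
    [0,0,0,15,0,0,0],
    [0,-10,0,50,0,0,0],
    [0,-25,0,90,0,0,0],
    [0,-32,0,105,0,0,0],
    [0,-32,0,105,0,0,0],
    [0,-32,0,105,0,0,0]
  ]
}}

```text
t: 16.8
tcp_pos: [399.2, -239.2, 182.7]
orientation: [3.141, 0.001, 0.001]
force: [-0.5, -0.7, -1.5]
opening: 45.5
finger_force: 0.0
```

Run:
```python
from h import *
look("w12",(lambda p,o,n,g:fit_lid(p,o,n,g,54),"small_round",(430,-237.5,.1)),(fit_lid,"large_round",(438,-58,.1)),(fit_can,"large_round",(540,-152,.1)))
```

```text
t 16.85 tcp [ 399.1 -239.   182.1] yaw 0.0007
<lambda> small_round [ 4.30166e+02 -2.37719e+02  4.10000e-02  9.65000e-01] rms 0.06
fit_lid large_round [ 4.37731e+02 -5.77990e+01  3.90000e-02  1.51200e+00] rms 0.33
area 10364 expected 11549.49089973549
fit_can large_round [ 5.39614e+02 -1.52940e+02  1.22000e-01 -3.60000e-01] rms 0.19
```

Request:
{"method": "arm_command", "body": {
  "motion": [
    [0,2,45,-5,0,0,0],
    [0,4,90,-20,0,0,0],
    [0,6,135,-38,0,0,0],
    [0,8,170,-50,0,0,0],
    [0,9,181,-53,0,0,0],
    [0,9,181,-53,0,0,0],
    [0,9,181,-53,0,0,0]
  ]
}}

```text
t: 17.55
tcp_pos: [408.4, -58.6, 129.6]
orientation: [3.142, 0.002, -0.001]
force: [1.0, -0.3, 0.1]
opening: 45.6
finger_force: 0.0
```

Run:
```python
from h import *
look("w13",(fit_lid,"large_round",(438,-58,.1)),(fit_knob,"knob",(438,-58,0)))
b=cv2.imread("pics/knobmask.png",0); print(cv2.minAreaRect(np.argwhere(b>0)[:,::-1].astype(np.float32)))
```

```text
t 17.6 tcp [408.5 -59.  129.8] yaw 0.0005
fit_lid large_round [ 4.38519e+02 -5.83900e+01  8.20000e-02  8.77000e-01] rms 0.13
fit_knob knob [438.245 -58.348   1.254   1.046] rms 0.36
((287.85003662109375, 180.45001220703125), (26.56313133239746, 28.776723861694336), 18.434946060180664)
```

Request:
{"method": "arm_command", "body": {
  "motion": [
    [0,15,0.3,-20,0,0,-0.14],
    [0,30,0.6,-40,0,0,-0.28],
    [0,30,0.6,-60,0,0,-0.317],
    [0,30,0.6,-92,0,0,-0.317],
    [0,30,0.6,-106,0,0,-0.317],
    [0,30,0.6,-106,0,0,-0.317],
    [1,30,0.6,-106,0,0,-0.317],
    [1,30,0.6,-106,0,0,-0.317],
    [1,30,0.6,-106,0,0,-0.317],
    [1,30,0.6,-106,0,0,-0.317],
    [1,30,0.6,-106,0,0,-0.317]
  ]
}}

```text
t: 18.7
tcp_pos: [438.7, -57.9, 24.8]
orientation: [3.102, -0.494, 0.003]
force: [-0.9, -3.7, 9.2]
opening: 23.6
finger_force: 25.0
```

Request:
{"method": "arm_command", "body": {
  "motion": [
    [1,0,0,12,0,0,0],
    [1,0,0,42,0,0,0],
    [1,0,0,84,0,0,0],
    [1,10,-10,112,0,0,0.07],
    [1,35,-33,118,0,0,0.14],
    [1,65,-61,118,0,0,0.24],
    [1,90,-84,116,0,0,0.317],
    [1,101.6,-94.7,112,0,0,0.317],
    [1,101.6,-94.7,112,0,0,0.317],
    [1,101.6,-94.7,112,0,0,0.317]
  ]
}}

```text
t: 19.7
tcp_pos: [539.0, -151.9, 136.0]
orientation: [-3.141, -0.001, 0.001]
force: [-0.9, 0.7, -1.1]
opening: 23.5
finger_force: 25.0
```

Run:
```python
from h import *
s=held("large_round",zoff=24.8)
p,o,im=rimcheck("large_round",(540.2,-152.7,0)); z=o["tcp_pos"][2]-24.8
cv2.polylines(im,[hull(p,o,"large_round",*(np.array(o["tcp_pos"][:2])+s[:2]),0,[z+12,z+19]).astype(int)],True,(0,0,255),1)
cv2.imwrite("pics/w14.png",cv2.resize(im[110:260,190:390],(800,600)))
```

```text
tcp [ 538.8 -151.5  136.1] yaw 0.001 t 19.75 held lid in tool:  [-0.27  1.23  0.12] rms 0.4524779753266202 145 F [-0.8  0.1  0.1]
```

View pics/w14.png

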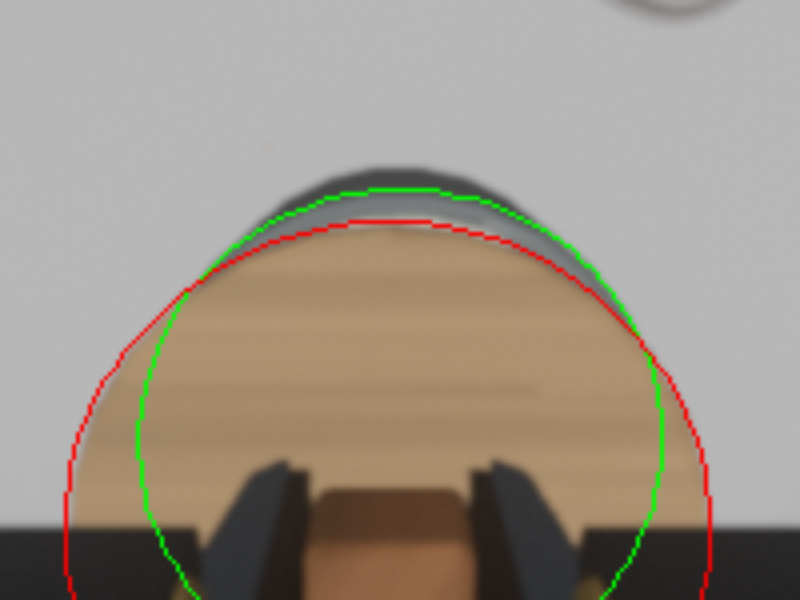

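The drawn lid (red) and rim (green) match the real edges. A shift of about (1.6, -1.8) mm will centre the lid.

Request:
{"method": "arm_command", "body": {
  "motion": [
    [1,1.6,-1.8,-2,0,0,0],
    [1,1.6,-1.8,-14,0,0,0],
    [1,1.6,-1.8,-24,0,0,0],
    [1,1.6,-1.8,-30,0,0,0],
    [1,1.6,-1.8,-34,0,0,0],
    [1,1.6,-1.8,-36.5,0,0,0],
    [1,1.6,-1.8,-38.5,0,0,0],
    [1,1.6,-1.8,-39.5,0,0,0],
    [1,1.6,-1.8,-39.5,0,0,0]
  ]
}}

```text
t: 20.7
tcp_pos: [541.4, -154.1, 96.8]
orientation: [3.141, 0.001, 0.001]
force: [-1.0, 1.4, 1.6]
opening: 23.5
finger_force: 25.0
```

Request:
{"method": "arm_command", "body": {
  "motion": [
    [1,0,0,-0.7,0,0,0],
    [1,0,0,-0.7,0,0,0]
  ]
}}

```text
t: 20.9
tcp_pos: [541.4, -154.1, 96.8]
orientation: [3.141, 0.001, 0.001]
force: [-5.9, 2.2, 16.5]
opening: 24.1
finger_force: 25.0
```

Request:
{"method": "arm_command", "body": {
  "motion": [
    [0.3,0,0,0,0,0,0],
    [0,0,0,0,0,0,0],
    [0,0,0,0,0,0,0],
    [0,0,0,15,0,0,0],
    [0,-10,0,50,0,0,0],
    [0,-25,0,90,0,0,0],
    [0,-32,0,105,0,0,0],
    [0,-32,0,105,0,0,0],
    [0,-32,0,105,0,0,0]
  ]
}}

```text
t: 21.8
tcp_pos: [509.3, -154.0, 200.2]
orientation: [-3.142, -0.001, 0.0]
force: [-0.5, 0.4, -0.3]
opening: 45.6
finger_force: 0.0
```

Run:
```python
from h import *
look("w15",(lambda p,o,n,g:fit_lid(p,o,n,g,72),"large_round",(540.2,-152.6,.1)))
```

```text
t 21.85 tcp [ 509.1 -153.9  199.6] yaw 0.0007
<lambda> large_round [ 5.41315e+02 -1.52737e+02  1.10000e-01  1.01000e+00] rms 0.08
```

Request:
{"method": "arm_command", "body": {
  "motion": [
    [0,0,-45,-10,0,0,-0.1],
    [0,-1,-90,-30,0,0,-0.2],
    [0,-2,-135,-50,0,0,-0.32],
    [0,-4,-170,-65,0,0,-0.44],
    [0,-5,-182,-71,0,0,-0.46],
    [0,-5,-182,-71,0,0,-0.46],
    [0,-5,-182,-71,0,0,-0.46]
  ]
}}

```text
t: 22.55
tcp_pos: [504.2, -335.0, 129.1]
orientation: [-3.059, 0.712, 0.002]
force: [0.2, 0.3, -0.3]
opening: 45.6
finger_force: 0.0
```

Run:
```python
from h import *
look("w16",(fit_lid,"oblong",(531.5,-348.8,-.46)),(fit_knob,"knob",(531.5,-348.8,-.46)))
```

```text
t 22.6 tcp [ 504.5 -334.8  129.6] yaw -0.4569
fit_lid oblong [ 5.31999e+02 -3.48586e+02 -4.59000e-01  9.57000e-01] rms 0.29
fit_knob knob [ 5.31557e+02 -3.48319e+02 -4.57000e-01  1.06100e+00] rms 0.38
```

Request:
{"method": "arm_command", "body": {
  "motion": [
    [0,14,-7,-20,0,0,0],
    [0,27.6,-13.6,-50,0,0,0],
    [0,27.6,-13.6,-88,0,0,0],
    [0,27.6,-13.6,-105.5,0,0,0],
    [0,27.6,-13.6,-105.5,0,0,0],
    [1,27.6,-13.6,-105.5,0,0,0],
    [1,27.6,-13.6,-105.5,0,0,0],
    [1,27.6,-13.6,-105.5,0,0,0],
    [1,27.6,-13.6,-105.5,0,0,0],
    [1,27.6,-13.6,-105.5,0,0,0]
  ]
}}

```text
t: 23.6
tcp_pos: [532.6, -349.9, 25.7]
orientation: [3.059, -0.715, 0.003]
force: [0.1, 3.4, 10.5]
opening: 24.0
finger_force: 25.0
```

Before carrying the last lid over, I'll check how close the coffee machine comes to the gripper body at the oblong canister. This uses one composite picture with the body's front edges projected.

Run:
```python
from h import *
t,_=shot("top"); s,_=shot("scene"); w=cv2.imread("pics/w6.png"); t["color"]=cv2.imread("pics/top0.png"); s["color"]=cv2.imread("pics/scene0.png")
pw=vision.capture("wrist"); ow={"tcp_pos":np.array([508.2,241.3,167.9]),"orientation":R.from_euler("z",.298).as_matrix()@np.diag([1,-1,-1])}
ow["orientation"]=R.from_matrix(ow["orientation"]).as_rotvec()
def box(p,im,o=None):
    B=R.from_euler("z",.309).as_matrix()
    for z,c in((150,(0,0,255)),(250,(0,255,255)),(330,(255,0,255))):
        P=np.array([[38,-89,z],[38,89,z],[-38,89,z],[-38,-89,z]])@B.T+[537,252,0]
        cv2.polylines(im,[to_px(p,P,o).astype(int)],True,c,1)
    for z in (242,320): cv2.circle(im,tuple(to_px(p,[[606,274,z]],o)[0].astype(int)),2,(0,255,0),-1)
box(t,t["color"]); box(s,s["color"])
A=np.zeros((600,800,3),np.uint8)
A[:300,:400]=cv2.resize(t["color"][60:240,60:300],(400,300)); A[:600,400:]=cv2.resize(s["color"][60:300,60:220],(400,600))
A[300:,:400]=cv2.resize(w,(400,300)); cv2.imwrite("pics/comp.png",A)
```

```text
(no output)
```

View pics/comp.png

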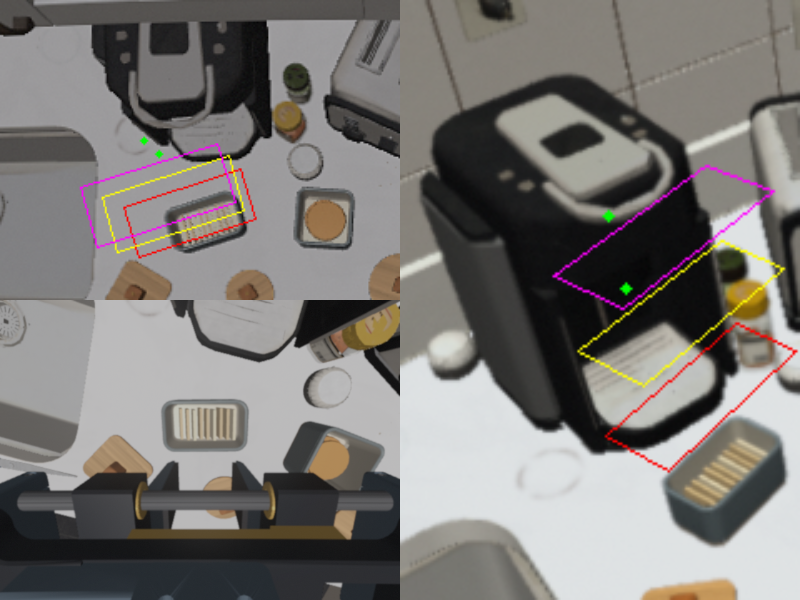

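In the top view, the projected gripper body stays clear of the machine's head at every height and overlaps only the low drip tray. The path is safe, so I'll carry the oblong lid over, high above the closed canisters.

Request:
{"method": "arm_command", "body": {
  "motion": [
    [1,0,0,12,0,0,0],
    [1,0,0,42,0,0,0],
    [1,0,0,85,0,0,0],
    [1,0,0,130,0,0,0],
    [1,-12,20,158,0,0,0.02],
    [1,-28,60,165,0,0,0.07],
    [1,-42,102,165,0,0,0.12],
    [1,-54,146,165,0,0,0.18],
    [1,-62,190,165,0,0,0.24],
    [1,-68,235,165,0,0,0.3],
    [1,-70,280,165,0,0,0.36],
    [1,-70,325,165,0,0,0.42],
    [1,-66,370,165,0,0,0.48],
    [1,-58,414,165,0,0,0.54],
    [1,-46,457,165,0,0,0.6],
    [1,-32,500,165,0,0,0.66],
    [1,-16,542,160,0,0,0.72],
    [1,-4,575,140,0,0,0.767],
    [1,2,592,115,0,0,0.767],
    [1,4.6,601,95,0,0,0.767]
  ]
}}

```text
t: 25.75
tcp_pos: [536.9, 253.2, 119.0]
orientation: [-3.104, -0.484, -0.002]
force: [-0.5, 0.5, -0.7]
opening: 23.9
finger_force: 25.0
```

Request:
{"method": "arm_command", "body": {
  "motion": [
    [1,0,0,-8,0,0,0],
    [1,0,0,-8,0,0,0],
    [1,0,0,-8,0,0,0]
  ]
}}

```text
t: 26.05
tcp_pos: [536.8, 250.8, 112.4]
orientation: [-3.104, -0.481, -0.002]
force: [-0.5, -0.3, -1.3]
opening: 24.1
finger_force: 25.0
```

```bash
cat >> h.py <<'E'
def far_rim(n,g):
    """check the canister's pose with the bluish far rim band seen past the held lid"""
    p=vision.capture("wrist");o=sensors.get_obs(); z=DIM[n][3]; b=cv2.GaussianBlur(p["color"],(3,3),0).astype(int)
    H=hull(p,o,n,*g,(z,)).reshape(-1,2); x0,x1=H[:,0].min(),H[:,0].max()
    for f in (.2,.35,.5,.65,.8):
        c=int(x0+f*(x1-x0)); col=b[:,c]; i=H[np.abs(H[:,0]-c)<8]; pr=i[:,1].min()
        r=np.where((col[:,0]-col[:,2])[int(pr)-15:int(pr)+20]>=3)[0]+int(pr)-15
        print("col",c,"pred outer rim row",round(float(pr),1),"bluish rows",r.tolist(), "V",col[int(pr)-4:int(pr)+8].mean(1).round().tolist())
E
python3 - <<'E'
from h import *
s=held("oblong",zoff=25)
far_rim("oblong",(537.2,251.7,.309))
E
```

```text
tcp [537.  250.9 112.6] yaw 0.307 t 26.1 held lid in tool:  [-0.13  1.24  0.01] rms 1.644306772333023 246 F [ 0.3 -0.9 -1.6]
col 243 pred outer rim row 264.4 bluish rows [249, 250, 251, 252, 253, 254, 255, 256, 257, 258, 259] V [49.0, 48.0, 48.0, 49.0, 48.0, 46.0, 45.0, 46.0, 49.0, 55.0, 60.0, 63.0]Traceback (most recent call last):
  File "<stdin>", line 3, in <module>
  File "h.py", line 103, in far_rim
    c=int(x0+f*(x1-x0)); col=b[:,c]; i=H[np.abs(H[:,0]-c)<8]; pr=i[:,1].min()
                                                                 ~~~~~~~~~~^^
    return umr_minimum(a, axis, None, out, keepdims, initial, where)
ValueError: zero-size array to reduction operation minimum which has no identity
```

Request:
{"method": "arm_command", "body": {
  "motion": [
    [1,0.5,0.1,-2,0,0,0],
    [1,0.5,0.1,-14,0,0,0],
    [1,0.5,0.1,-24,0,0,0],
    [1,0.5,0.1,-30,0,0,0],
    [1,0.5,0.1,-34,0,0,0],
    [1,0.5,0.1,-36,0,0,0],
    [1,0.5,0.1,-38,0,0,0],
    [1,0.5,0.1,-38,0,0,0]
  ]
}}

```text
t: 26.95
tcp_pos: [537.0, 251.5, 73.1]
orientation: [-3.104, -0.482, 0.0]
force: [0.5, 1.3, -0.5]
opening: 24.0
finger_force: 25.0
```

Request:
{"method": "arm_command", "body": {
  "motion": [
    [1,0,0,-1,0,0,0],
    [1,0,0,-2,0,0,0],
    [1,0,0,-2.7,0,0,0],
    [1,0,0,-2.7,0,0,0]
  ]
}}

```text
t: 27.35
tcp_pos: [537.2, 251.5, 71.7]
orientation: [-3.104, -0.482, -0.002]
force: [-5.2, -2.5, 17.4]
opening: 23.9
finger_force: 25.0
```

Request:
{"method": "arm_command", "body": {
  "motion": [
    [0.3,0,0,0,0,0,0],
    [0,0,0,0,0,0,0],
    [0,0,0,0,0,0,0],
    [0,0,0,15,0,0,0],
    [0,-10,-3,50,0,0,0],
    [0,-25,-8,85,0,0,0],
    [0,-30,-9,95,0,0,0],
    [0,-30,-9,95,0,0,0],
    [0,-30,-9,95,0,0,0]
  ]
}}

```text
t: 28.25
tcp_pos: [507.0, 242.5, 164.8]
orientation: [3.104, 0.482, -0.001]
force: [-0.5, 0.5, -0.2]
opening: 45.4
finger_force: 0.0
```

Run:
```python
from h import *
look("w20",(lambda p,o,n,g:fit_lid(p,o,n,g,46),"oblong",(537.2,251.9,.309)))
p,o=shot("top")
for n,g in [("oblong",(537,251.5,.309)),("square",(542,62.5,-.06)),("large_round",(540.5,-152.7,.1)),("small_round",(430,-237.6,.1))]:
    print(n,*fit_lid(p,o,n,g,DIM[n][3]-12))
```

```text
t 28.3 tcp [506.9 242.4 164.4] yaw 0.3078
<lambda> oblong [5.36454e+02 2.52610e+02 3.08000e-01 1.17300e+00] rms 0.22
oblong [ 5.45700606e+02  8.15432673e+01 -6.12678877e-02 -6.58736433e+00] 4.8286827756663016
square [ 5.42420464e+02  6.08574405e+01 -5.74269855e-02  1.16662529e+00] 0.3213062485457002
large_round [ 5.41816744e+02 -1.54043614e+02  3.50840807e-01  6.45759807e-01] 0.12332082775754444
small_round [ 4.30509552e+02 -2.38109281e+02  3.43979346e-01  4.55856752e-01] 0.13314207788897295
```

```bash
python3 -c "
from station import close_job
print(close_job())"
```

```text
the job is handed in; nothing more can be done
None
```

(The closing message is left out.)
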